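# Lock the medicine cassettes with the rack's rod

## Robot

A 6-joint arm with a two-finger parallel gripper is mounted at the origin on a cart in front of the work surface, level with it; the furniture and walls round the work are solid. World frame = base frame: x ahead of the robot, y to its left, z up, the work surface at z = 0. Lengths are in mm, angles in rad, forces in N, time in s.
With the tool pointing down it reaches from about 275 to 750 mm from the base axis. Payload 10.2 kg.
Tool frame: the origin (TCP) lies between the finger pads; the fingertips stand 11 mm ahead of it and the grasp point (between the pads) lies 8 mm behind it; z points along the fingers, y is the line along which they close (so a half turn about z gives the same grasp; the last joint's range is limited). The gripper opens to 85 mm and grips with 20 to 120 N. Pads are 22 mm wide; open, the fingers measure 114 mm over their backs; the gripper's body (76 mm by 85 mm) begins 54 mm behind the grasp point. The pads swing forward as they close: fully open they stand 13 mm farther back than shut.
Start: joints at [-1.39, 0.313, 1.498, -0, 1.331, -0.223], TCP at [206.269, -482.788, 213.194] pointing down, gripper open.
Joint ranges: [-2.94, 2.94], [-0.97, 2.17], [0.19, 2.56], [-1.23, 4.37], [0.02, 3.11], [-2.88, 2.88]. Speed limits (rad/s): [2.39, 2.39, 3.01, 3.14, 3.14, 3.14].

## Interface

Orientations are given as a unit quaternion [w, x, y, z].
In Python, from rig import sense, eyes, finish_job gives the robot as it stands.
- The arm moves only by the shell command python3 -m jog 'ROWS' [FORCE]. ROWS is JSON, a list of rows, each a list of 7 numbers: the shift along the tool's x, y, z in m, then the turn, a rotation vector about the tool's x, y, z in rad, then the finger opening in m, from 0 to 0.0854. In form: [[dx, dy, dz, rx, ry, rz, gripper], ...]. A call has 1 to 5 rows; each row shifts and turns the commanded pose from where the row before left it, along the tool's axes as they then stand; what a row does not reach is not made up. A row lasts 1/10 s, in which the tool goes at most 50 mm and 8.59 degrees, less where a joint would pass 70% of its speed; a pose out of reach is approached as far as the arm can. A call is refused whole if a number of a shift passes 0.05 or a number of a turn 0.15, either way. A call with a gripper value outside its range is refused whole. The fingers move at their own pace and stop on an object; FORCE is the grip in N (left out, the last holds). Time passes only in rows, so rows that do not move let the fingers close. It gives the time, the measured TCP pose, the force, the opening and the grip force at its end, in the units of the state.
- sense(): the state, without advancing time (a new reading comes with each control period).
- eyes.capture(name): name is "side" or "top" or "wrist"; returns the picture (480x640x3 uint8, red, green, blue); there is no depth.
- eyes.calibration(name): a dict with "fx", "fy", "cx", "cy" (pixels), "dist" ([k1, k2, p1, p2, k3] as OpenCV has them; the pictures are not rectified), "cam_to_world" (4x4, takes a point from camera to world coordinates); the wrist camera has in their place "mount" (4x4, takes a point from camera to tool coordinates, whose origin is the TCP and whose axes are the flange's). Camera axes: x right, y down, z forward; pixel columns grow to the right and rows downward; lengths in mm; the calibration is good to about 2 mm. A picture is of the moment at which its call begins: read the wrist's pose just before it. calibration takes no time and is no camera call.
- finish_job(): hands the job in; it is judged then, once.
The state is a dict: "time_s": time; "joints": joint angles; "dq": joint speeds; "tau": joint torques, N m; "eef_pos": TCP position; "ee_rot": TCP orientation; "force": force on the tool from outside, world axes, zero at the start; "wrist_torque": the same for the moment, N m; "grip_width": opening from 0.0 (shut) to 1.0 (fully open); "grip_force": force on a finger pad.
Only numpy, scipy, OpenCV 4.12 (cv2) and the standard library are available. Lean on these libraries where they do the work, as an engineer would, in place of code of your own. Each camera call takes 0.05 s, during which the arm holds its last target. There are 200 camera calls.

## Task

Lock the three medicine cassettes for the night: slide each cassette by its coloured bar until the holes in the three lugs line up with the rack, then push the steel rod by its red tail along the trough, through the lugs one after another, until its tip is fully home in the end block. Leave the rod lying there, and do not disturb the mug or the pill bottle.

Things in the scene. Friction and masses are not known exactly. Their poses are not given: they have to be found in the camera images.
- rack: fixed locking rack, dark base plate 150 x 184 mm. Origin on the worktop below the rod line, at the entry plate. y axis: along the rod line, the way the rod is pushed (leftward); x axis: away from the robot, the way the cassettes slide; z up. The rod line is at x = 0, z = 64 mm. The lugs of cassettes 1, 2, 3 stand at y = 32, 78, 124 mm. A raised aluminium trough lies at y = -186 to -10 mm
- rack_entry (a point): centre of the right-hand mouth of the 20 mm through hole in the entry plate: rack y = -6 mm, x = 0, z = 64 mm; the plate is 10 mm thick. Entry plate, lugs and end block are 34 to 36 mm wide (rack x) and reach up to z = 84 mm
- rack_seat (a point): centre of the floor of the blind 20 mm hole in the aluminium end block, where the rod's tip comes to rest: rack y = 165 mm, x = 0, z = 64 mm; the hole is 13 mm deep
- rod: loose steel locking rod, 16 mm diameter, 195 mm long, 0.2 kg; origin at its middle; y axis along it towards the tapered tip. It starts lying in the trough (in line with the holes), tip just short of the entry plate. Home, its tail stands out 24 mm to the right of the entry plate. It may turn about its own axis
- rod_tip (a point): centre of the tapered tip end (left end; taper 12 mm long, from 16 down to 8 mm diameter)
- rod_tail (a point): centre of the rod's flat right end, with a red band 24 mm long; the face to push. The trough's inner width is 20 mm, its floor at z = 55.5 mm and its two lips' tops at z = 59.5 mm, so the lowest 4 mm of the face lie between the lips. About 1 to 3 N move the rod
- the_mug_mid (a point): the middle of a white mug with grey dots, 91 mm tall, 82 mm wide, standing behind the rack; a bystander
- bottle_mid (a point): the middle of a white pill bottle with a green cap, 76 mm tall, 48 mm diameter, standing to the left of the rack; a bystander
- cassette_1_hole (a point): centre of the 20 mm hole in the lug (34 mm wide, 10 mm thick) of the white cassette with green label and grip bar, number 1 from the trough. The cassette (120 x 41 mm, flat top 44 mm above the worktop) slides up to 32 mm either way along the rack's x axis, by 1 to 2 N, and stays where left; its hole is in line at rack x = 0, z = 64 mm
- cassette_1_grip (a point): on the green grip bar of cassette 1, 60 mm above the worktop: upright bar 10 mm thick (rack x), 30 mm wide (rack y), from 44 to 73 mm above the worktop, 65 mm behind the hole (rack +x). It can be pushed either way or pinched
- cassette_2_hole (a point): centre of the 20 mm hole in the lug (34 mm wide, 10 mm thick) of the white cassette with yellow label and grip bar, number 2 from the trough. The cassette (120 x 41 mm, flat top 44 mm above the worktop) slides up to 32 mm either way along the rack's x axis, by 1 to 2 N, and stays where left; its hole is in line at rack x = 0, z = 64 mm
- cassette_2_grip (a point): on the yellow grip bar of cassette 2, 60 mm above the worktop: upright bar 10 mm thick (rack x), 30 mm wide (rack y), from 44 to 73 mm above the worktop, 65 mm behind the hole (rack +x). It can be pushed either way or pinched
- cassette_3_hole (a point): centre of the 20 mm hole in the lug (34 mm wide, 10 mm thick) of the white cassette with blue label and grip bar, number 3 from the trough. The cassette (120 x 41 mm, flat top 44 mm above the worktop) slides up to 32 mm either way along the rack's x axis, by 1 to 2 N, and stays where left; its hole is in line at rack x = 0, z = 64 mm
- cassette_3_grip (a point): on the blue grip bar of cassette 3, 60 mm above the worktop: upright bar 10 mm thick (rack x), 30 mm wide (rack y), from 44 to 73 mm above the worktop, 65 mm behind the hole (rack +x). It can be pushed either way or pinched

How it is judged (in metres and radians):
On the way, in this order (a step that is already met when the one before it is completed fails the run):
1. the rod has passed through the first cassette's lug (y of rod_tip in the frame of rack above 0.04 m), for 0.05 s.
2. the rod has passed through the second cassette's lug (y of rod_tip in the frame of rack above 0.086 m), for 0.05 s.
3. the rod has passed through the third cassette's lug (y of rod_tip in the frame of rack above 0.132 m), for 0.05 s.
At the end, for the whole second after the job is handed in: The rod lies at rest through the entry plate and all three lugs, its tip in the end block within 5 mm of the hole's floor along the rod line (and within 8 mm in all), parallel to the rod line within 0.06 rad; each cassette's hole is within 4 mm of the rod line (y of rod_tip in the frame of rack above 0.16 m and distance between rod_tip and rack_seat below 0.008 m and angle between the y axis of rod and the y axis of rack, either way round below 0.06 rad and linear speed of rod below 0.01 m/s and x of cassette_1_hole in the frame of rack between -0.004 and 0.004 m and x of cassette_2_hole in the frame of rack between -0.004 and 0.004 m and x of cassette_3_hole in the frame of rack between -0.004 and 0.004 m); the robot touches nothing.
It fails at once if the mug or the pill bottle is moved by more than 30 mm (distance of any of the_mug_mid, bottle_mid from where it was at the start of the episode above 0.03 m).
It also fails if it takes over 64 s, if anything falls off the work surface, if the arm or the gripper's body presses on something with over 40 N, if the wrist force passes 120 N, or if a joint passes its speed limit or range.

## Working session

There is one attempt and no reset: what is moved stays moved. The work goes in short steps, Python scripts to look and compute and a shell command to move; the robot and the scene stay as the last step left them, time stands still between calls to the robot, and variables do not carry over. Pictures are saved under pics/ and viewed, at most 11 in all, crops included, and the job is handed in when it is done.

```bash
mkdir -p pics; ls
python3 - <<'E'
from rig import sense, eyes
import cv2,json,pickle
s=sense();print(s)
for n in("side","top"):
    im=eyes.capture(n);cv2.imwrite(f"pics/{n}0.png",im[:,:,::-1])
for n in("side","top","wrist"):
    c=eyes.calibration(n);print(n,c)
E
```

```text
pics
{'time_s': 0.0, 'joints': array([-1.39043273e+00,  3.13482206e-01,  1.49844630e+00,  2.97776267e-05,
        1.33100476e+00, -2.23388898e-01]), 'dq': array([-5.04454332e-04,  8.21419516e-04, -7.97162233e-04, -2.52082025e-04,
        8.29683601e-05,  5.29677680e-04]), 'tau': array([-2.88739298e-03, -4.12273550e+01, -2.59744906e+01, -3.60761396e-04,
        4.12837500e-03,  1.89001668e-05]), 'eef_pos': array([ 206.2073702 , -482.50060913,  212.6151457 ]), 'ee_rot': array([-6.69840580e-04,  9.79692591e-01,  2.00504311e-01,  2.88760487e-05]), 'force': array([ 0.09739582,  0.72014129, -0.28773901]), 'wrist_torque': array([-0.02597779, -0.00299156,  0.00989396]), 'grip_force': 0.0, 'grip_width': 1.0010164227674585}
side {'fx': 511.54643589539614, 'fy': 511.54643589539614, 'cx': 325.70163589073854, 'cy': 241.83307507183855, 'dist': array([-0.06677758,  0.        ,  0.        ,  0.        ,  0.        ]), 'cam_to_world': array([[ 9.56615837e-01, -1.46735263e-01,  2.51703999e-01,
         3.34425597e+02],
       [-2.91323729e-01, -4.69647866e-01,  8.33403484e-01,
        -6.72411202e+02]
[... 560 characters left out ...]
12092899e-02, -7.64638578e-02, -9.96583794e-01,
         1.25835025e+03],
       [ 0.00000000e+00,  0.00000000e+00,  0.00000000e+00,
         1.00000000e+00]])}
wrist {'fx': 358.7615231550293, 'fy': 358.7615231550293, 'cx': 311.5529364835891, 'cy': 237.1961842707898, 'dist': array([-0.04219012,  0.        ,  0.        ,  0.        ,  0.        ]), 'mount': array([[ 1.05248681e-03, -9.55008829e-01, -2.96575502e-01,
         7.47337637e+01],
       [ 9.99999283e-01,  8.35758714e-04,  8.57552630e-04,
        -8.60845310e-01],
       [-5.71104773e-04, -2.96576192e-01,  9.55009024e-01,
        -1.60386866e+02],
       [ 0.00000000e+00,  0.00000000e+00,  0.00000000e+00,
         1.00000000e+00]])}
```

View pics/side0.png

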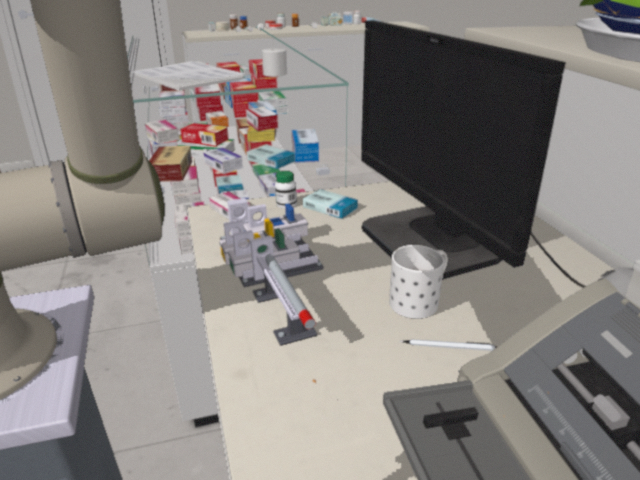

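View pics/top0.png

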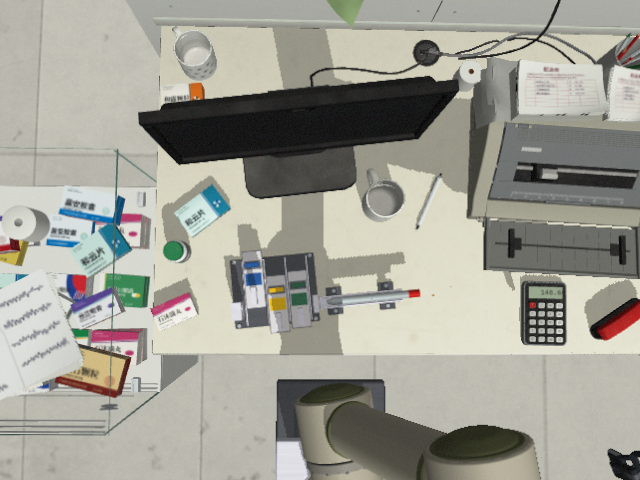

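The side view shows the rack around (265,240), with the red tail at (306,318). In the top view the rack is at about (275,290), the red tail at (413,294), the mug at (382,200) and the bottle at (175,250). Next I'll measure the colours in the top view.

```bash
cat > h.py <<'E'
import numpy as np, cv2
from rig import sense, eyes
from scipy.spatial.transform import Rotation as R
def cam(n,s=None):
    c=eyes.calibration(n)
    K=np.array([[c["fx"],0,c["cx"]],[0,c["fy"],c["cy"]],[0,0,1]])
    if n=="wrist":
        q=s["ee_rot"];T=np.eye(4);T[:3,:3]=R.from_quat([q[1],q[2],q[3],q[0]]).as_matrix();T[:3,3]=s["eef_pos"]
        M=T@c["mount"]
    else: M=np.array(c["cam_to_world"])
    return K,np.array(c["dist"]),M
def onplane(cm,px,z):
    K,d,M=cm
    p=cv2.undistortPoints(np.array(px,float).reshape(-1,1,2),K,d).reshape(-1,2)
    r=np.c_[p,np.ones(len(p))]@M[:3,:3].T
    return M[:3,3]+r*((z-M[2,3])/r[:,2])[:,None]
def proj(cm,P):
    K,d,M=cm;Mi=np.linalg.inv(M)
    return cv2.projectPoints(np.array(P,float).reshape(-1,1,3),cv2.Rodrigues(Mi[:3,:3])[0],Mi[:3,3],K,d)[0].reshape(-1,2)
HS={"red":[(0,150,90,8),(172,150,90,180)],"yellow":[(20,120,90,32)],"green":[(45,80,40,85)],"blue":[(100,120,60,125)]}
def blobs(im,col,roi=None,amin=15):
    h=cv2.cvtColor(im,cv2.COLOR_RGB2HSV);m=np.zeros(h.shape[:2],np.uint8)
    for a,s,v,b in HS[col]: m|=cv2.inRange(h,(a,s,v),(b,255,255))
    if roi: k=np.zeros_like(m);x0,y0,x1,y1=roi;k[y0:y1,x0:x1]=255;m&=k
    n,l,st,ce=cv2.connectedComponentsWithStats(m)
    return [(ce[i],st[i],np.argwhere(l==i)[:,::-1]) for i in range(1,n) if st[i][4]>=amin]
E
python3 - <<'E'
from h import *
im=cv2.imread("pics/top0.png")[:,:,::-1].copy();T=cam("top")
for c,z in(("red",72),("yellow",73),("green",73),("blue",73)):
    for ce,st,p in blobs(im,c,(225,240,430,340)): print(c,ce.round(1),st,onplane(T,ce,z)[0].round(1), cv2.minAreaRect(p.astype(np.float32)))
cv2.imwrite("pics/top0c.png",cv2.resize(im[235:345,225:430,::-1],None,fx=3.9,fy=3.9,interpolation=cv2.INTER_CUBIC))
im=cv2.imread("pics/side0.png")[:,:,::-1].copy()
cv2.imwrite("pics/side0c.png",cv2.resize(im[190:350,200:340,::-1],None,fx=3.7,fy=3.7,interpolation=cv2.INTER_CUBIC))
E
```

```text
red [414.1 293.1] [409 290  11   7  69] [ 470.7 -128.5   72. ] ((414.0, 293.0), (6.0, 10.0), 90.0)
yellow [275.7 289.4] [269 287  15   6  72] [477.1 159.2  73. ] ((275.8538818359375, 289.330810546875), (4.8373541831970215, 14.263994216918945), 82.87498474121094)
yellow [277.3 303.7] [270 297  16  14 187] [447.9 155.7  73. ] ((277.2574157714844, 303.5742492675781), (11.940446853637695, 15.52258014678955), 84.2894058227539)
green [297.6 284.6] [291 282  14   6  56] [487.3 114.2  73. ] ((297.5148620605469, 284.64849853515625), (4.179156303405762, 13.23399543762207), 84.2894058227539)
green [298.8 298.8] [291 293  16  12 162] [458.1 111.5  73. ] ((298.7326965332031, 298.8267517089844), (10.945408821105957, 14.627046585083008), 84.2894058227539)
blue [251.3 264.5] [244 262  15   6  70] [528.3 210.1  73. ] ((251.0538787841797, 264.4307861328125), (4.8373541831970215, 14.139959335327148), 82.87498474121094)
blue [253.1 278.7] [246 273  15  13 167] [499. 206.  73.] ((253.12872314453125, 278.787109375), (11.144416809082031, 14.826054573059082), 84.2894058227539)
```

View pics/top0c.png

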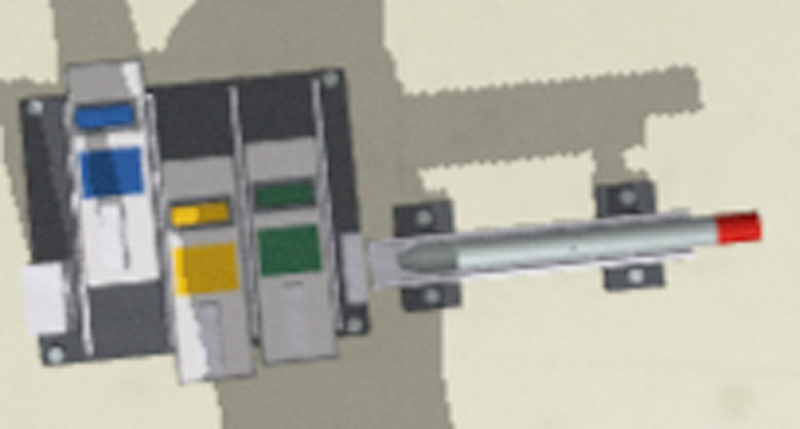

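In the top crop, blue sits too far from the robot, and green and yellow too near. The rod line tilts about 6°, from the end block at crop (42,298) through the entry plate at (354,267) to the tail at (762,226). I'll work out a coarse frame.

Run:
```python
from h import *
T=cam("top")
f=lambda x,y:(225+(x+.5)/3.9-.5,235+(y+.5)/3.9-.5)
e=onplane(T,f(42,298),84)[0];n=onplane(T,f(354,267),84)[0];t=onplane(T,f(762,226),64)[0]; p=onplane(T,f(405,261),64)[0]
print("end",e,"entry",n,"tail",t,"tip",p)
for a,b in((n,e),(t,p),(t,e)): d=b-a;print(np.degrees(np.arctan2(-d[0],d[1])),np.hypot(*d[:2]))
d=(e-t)[:2];d/=np.hypot(*d);xa=np.array([d[1],-d[0]])
o=n[:2]+d*1;print("o",o)
for k,(x,y) in dict(g=(284,194),y=(200,213),b=(104,115)).items():
    q=onplane(T,f(x,y),73)[0][:2];print(k,q,"rack x,y",(q-t[:2])@xa,(q-n[:2])@d)
```

```text
end [432.95314837 240.41370535  84.        ] entry [449.6886215   77.51903971  84.        ] tail [ 471.74143127 -142.64506293   64.        ] tip [452.37317035  49.53543619  64.        ]
5.865873617769575 163.75209358870615
5.75492949512802 193.15401567739815
5.782025372071003 385.0175980975306
o [449.58787732  78.51395207]
g [487.7412228  114.41398554] rack x,y 41.81559391133905 32.87365955497876
y [477.49735755 158.80222832] rack x,y 36.0957029235355 78.06808088929289
b [529.07496253 210.13859786] rack x,y 92.58274031936251 123.94712599591938
```

```bash
python3 -m jog '[[0,0,0,0,0,-0.145,0.0854],[0,0,0,0,0,-0.145,0.0854],[0,0,0,0,0,-0.145,0.0854],[0,0,0,0,0,-0.145,0.0854],[0,0,0,0,0,-0.145,0.0854]]'
python3 -m jog '[[0,0,0,0,0,-0.145,0.05],[0,0,0,0,0,-0.145,0.05],[0,0,0,0,0,-0.145,0.05],[0,0,0,0,0,-0.109,0.05],[0,0,0,0,0,0,0.05]]'
python3 - <<'E'
from h import *
s=sense();q=s["ee_rot"];M=R.from_quat([q[1],q[2],q[3],q[0]]).as_matrix();print(s["eef_pos"],M.round(3),s["joints"],s["time_s"])
E
```

```text
time_s: 0.6
eef_pos: [206.2, -482.6, 212.8]
ee_rot: [-0.0, 0.843, 0.537, 0.0]
force: [-0.9, 0.1, 0.8]
grip_width: 1.002
grip_force: 0.0
time_s: 1.1
eef_pos: [206.2, -482.6, 212.9]
ee_rot: [-0.0, 0.67, 0.743, 0.0]
force: [-0.2, 0.3, 1.0]
grip_width: 0.587
grip_force: 0.0
[ 206.23574364 -482.62518693  212.86173263] [[-0.103  0.995 -0.   ]
 [ 0.995  0.103  0.001]
 [ 0.001 -0.    -1.   ]] [-1.39040807e+00  3.13225153e-01  1.49814066e+00  3.21510345e-06
  1.33097061e+00 -1.49328134e+00] 1.1
```

```bash
python3 -m jog '[[0.036,0.021,0,0,0,0,0.04],[0.036,0.021,0,0,0,0,0.04],[0.036,0.021,0,0,0,0,0.04],[0.036,0.021,0,0,0,0,0.04],[0.036,0.021,0,0,0,0,0.04]]' |sed -n 2p
python3 -m jog '[[0.036,0.021,0,0,0,0,0.04],[0.036,0.021,0,0,0,0,0.04],[0.036,0.021,0,0,0,0,0.04],[0.036,0.021,0,0,0,0,0.04],[0.036,0.021,0,0,0,0,0.04]]' |sed -n 2p
python3 -m jog '[[0.036,0.021,0,0,0,0,0.04],[0.036,0.021,0,0,0,0,0.04],[0.036,0.021,0,0,0,0,0.04],[0.036,0.021,0,0,0,0,0.04],[0.036,0.021,0,0,0,0,0.04]]' |sed -n 2p
python3 -m jog '[[0.036,0.021,0,0,0,0,0.04],[0,0,0,0,0,0,0.04],[0,0,0,0,0,0,0.04]]'
python3 - <<'E'
from h import *
s=sense();im=eyes.capture("wrist");cv2.imwrite("pics/w1.png",im[:,:,::-1])
import pickle;pickle.dump(s,open("w1.pkl","wb"));print(s["joints"])
C=cam("wrist",s)
for c,z in(("red",72),("yellow",73),("green",73),("blue",73)):
    for ce,st,p in blobs(im,c,None,60): print(c,ce.round(1),st,onplane(C,ce,z)[0].round(1))
E
```

```text
eef_pos: [292.7, -291.4, 213.1]
eef_pos: [378.9, -101.6, 213.3]
eef_pos: [465.0, 88.3, 213.1]
time_s: 2.9
eef_pos: [481.6, 124.8, 212.8]
ee_rot: [-0.0, 0.67, 0.742, -0.0]
force: [-0.8, -0.9, -0.1]
grip_width: 0.472
grip_force: 0.0
[ 1.77612703e-02  2.53289260e-01  1.57791904e+00 -2.66918260e-04
  1.31135861e+00 -8.35181363e-02]
yellow [275.1 171.2] [ 261  153   29   37 1009] [446.2 161.6  73. ]
yellow [307.4 174.8] [301 157  13  37 436] [473.2 161.4  73. ]
green [282.6 219.9] [270 204  26  33 842] [455.7 120.6  73. ]
green [313.9 227.1] [309 207  11  38 378] [483.3 117.   73. ]
blue [529.2  25.3] [497   6  65  41 130] [629.6 292.4  73. ]
blue [528.9  44.8] [522  36  16  18 113] [632.8 279.1  73. ]
blue [375.7 118. ] [368  99  17  39 580] [522.9 212.   73. ]
blue [338.4 118.4] [ 325  100   28   38 1058] [493.3 208.6  73. ]
```

View pics/w1.png

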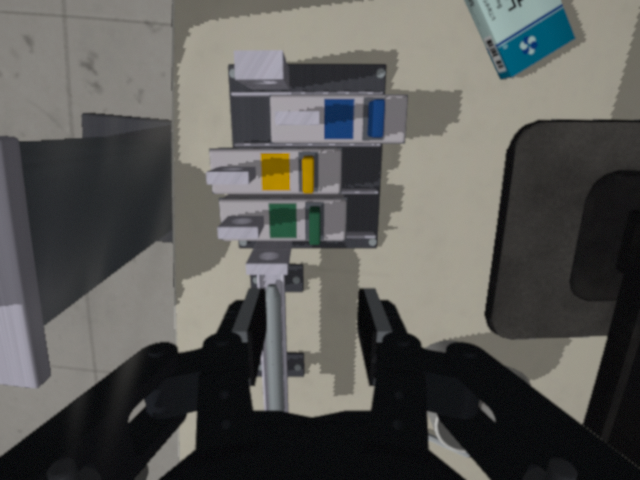

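The wrist view shows the entry plate top at about (267,269), the green lug at (240,234), yellow at (231,178), blue at (296,117) and the end block at (259,68). I'll take one enlarged crop to read the edges.

Run:
```python
import cv2
im=cv2.imread("pics/w1.png")
cv2.imwrite("pics/w1c.png",cv2.resize(im[45:285,200:420],None,fx=2.5,fy=2.5,interpolation=cv2.INTER_CUBIC))
```

```text
(no output)
```

View pics/w1c.png

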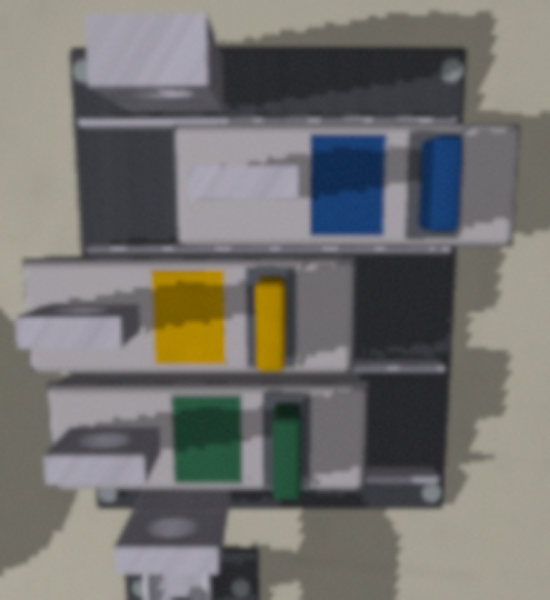

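Run:
```python
from h import *
import pickle
s=pickle.load(open("w1.pkl","rb"));C=cam("wrist",s);T=cam("top")
f=lambda x,y:(200+(x+.5)/2.5-.5,45+(y+.5)/2.5-.5)
g=lambda x,y:(225+(x+.5)/3.9-.5,235+(y+.5)/3.9-.5)
pw=onplane(C,[f(168,558),f(148.5,50),f(97,469),f(71,333),f(244,182)],84)[:,:2]
pb=onplane(C,[f(287,450),f(270,320),f(445,184)],73)[:,:2]
pt=onplane(T,[g(354,267),g(42,298)],84)[:,:2]
pu=onplane(T,[g(284,194),g(200,213),g(104,115)],73)[:,:2]
for n,P,B in(("w",pw,pb),("t",pt,pu)):
    d=P[1]-P[0];d/=np.hypot(*d);x=np.array([d[1],-d[0]])
    print(n,"ang",np.degrees(np.arctan2(-d[0],d[1])),"o",P[0]+d)
    for q in list(P)+list(B): print(((q-P[0])@x).round(1),((q-P[0])@d-1).round(1),q.round(1))
```

```text
w ang 5.908804947976554 o [446.01363069  80.27529203]
0.0 -1.0 [446.1  79.3]
-0.0 160.8 [429.5 240.3]
-22.7 31.2 [420.2 109. ]
-28.4 77.0 [409.8 153.9]
27.9 123.2 [461.1 205.7]
41.3 34.8 [483.5 119.2]
35.6 79.6 [473.2 163.1]
91.7 122.9 [524.5 212. ]
t ang 5.865873617769572 o [449.58642145  78.51380357]
0.0 -1.0 [449.7  77.5]
0.0 162.8 [433.  240.4]
41.6 31.8 [487.7 114.4]
36.0 77.0 [477.5 158.8]
92.5 122.8 [529.1 210.1]
```

```bash
python3 -m jog '[[-0.0097,0.0034,0.02,0,0,0,0.04],[0,0,0.04,0,0,0,0.04],[0,0,0.04,0,0,0,0.04],[0,0,0.033,0,0,0,0.04],[0,0,0.02,0,0,0,0.04]]' 20
python3 -m jog '[[0,0,0,0,0,0,0.0],[0,0,0,0,0,0,0.0],[0,0,0,0,0,0,0.0],[0,0,0,0,0,0,0.0],[0,0,0,0,0,0,0.0]]' 20
```

```text
time_s: 3.45
eef_pos: [484.9, 113.7, 58.1]
ee_rot: [-0.001, 0.671, 0.741, -0.001]
force: [0.8, 0.2, 1.6]
grip_width: 0.467
grip_force: 0.0
time_s: 3.95
eef_pos: [486.6, 115.1, 61.0]
ee_rot: [0.001, 0.67, 0.742, 0.0]
force: [-0.1, 0.3, 0.5]
grip_width: -0.001
grip_force: 0.0
```

The fingers shut on nothing, so I'll look.

Run:
```python
from h import *
a=eyes.capture("wrist");b=eyes.capture("side")
cv2.imwrite("pics/m2.png",np.hstack([cv2.resize(a,(400,300)),cv2.resize(b[150:330,170:410],(400,300),interpolation=cv2.INTER_CUBIC)])[:,:,::-1])
```

```text
(no output)
```

View pics/m2.png

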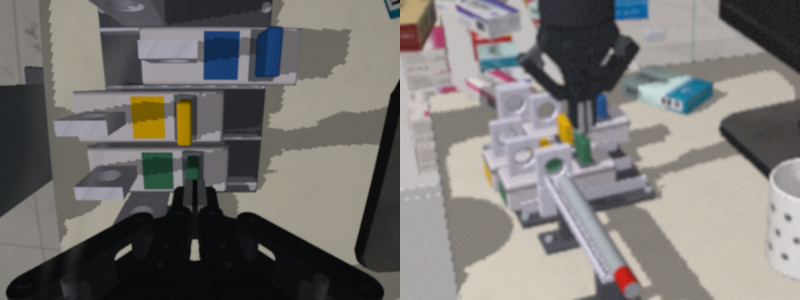

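Run:
```python
from h import *
print(sense())
a=eyes.capture("wrist");b=eyes.capture("side")
cv2.imwrite("pics/m3.png",np.hstack([cv2.resize(a[210:400,240:390],(400,507),interpolation=cv2.INTER_CUBIC),cv2.resize(b[190:266,250:310],(400,507),interpolation=cv2.INTER_CUBIC)])[:,:,::-1])
```

```text
{'time_s': 4.05, 'joints': array([-2.35656160e-03,  4.39286096e-01,  1.75752637e+00, -1.47138937e-06,
        9.44022831e-01, -1.04366560e-01]), 'dq': array([ 0.00213696,  0.0051703 ,  0.00242042, -0.00080981, -0.00056957,
       -0.00031606]), 'tau': array([-4.23330429e-02, -4.18148232e+01, -2.06959713e+01, -1.24260296e-03,
        9.69414687e-04,  7.78563281e-04]), 'eef_pos': array([486.41150043, 115.15373633,  60.62097968]), 'ee_rot': array([2.82066656e-04, 6.70136494e-01, 7.42237789e-01, 2.52661511e-04]), 'force': array([-0.20382921,  0.19199979, -1.15319192]), 'wrist_torque': array([ 0.01695545,  0.00147017, -0.03794326]), 'grip_force': 0.0, 'grip_width': -0.001662803090831723}
```

View pics/m3.png

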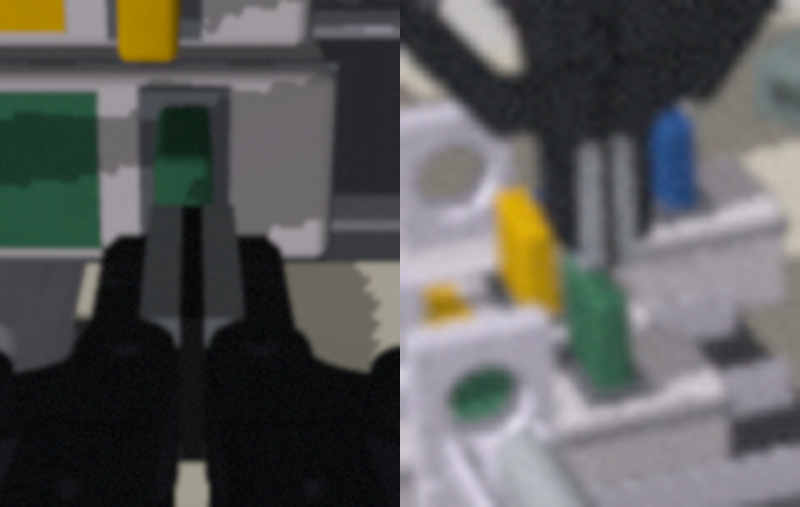

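Run:
```python
from h import *
s=sense();p=s["eef_pos"];S=cam("side");W=cam("wrist",s)
P=np.array([p+[0,0,20],p,p+[0,0,-11]])
qs=proj(S,P);qw=proj(W,P)
print("side in m3",((qs-[250,190])*6.67+[400,0]).round(), "wrist in m3",((qw-[240,210])*2.667).round())
# bar hypothetical: top corners z=73 & bottom z=44 using rack frame guess
o=np.array([447.8,79.4]);d=np.array([-.1024,.9947]);x=np.array([.9947,.1024])
B=np.array([np.r_[o+x*(41.7)+d*(32+b),z] for b in(-15,15) for z in(44,73)])
print(((proj(S,B)-[250,190])*6.67+[400,0]).round(),((proj(W,B)-[240,210])*2.667).round())
```

```text
side in m3 [[593. 246.]
 [597. 312.]
 [599. 348.]] wrist in m3 [[198. 262.]
 [197. 209.]
 [196. 185.]]
[[616. 391.]
 [611. 295.]
 [581. 340.]
 [576. 246.]] [[195. 240.]
 [196. 316.]
 [195. 101.]
 [196. 158.]]
```

```bash
python3 -m jog '[[0,0.004,0,0,0,0,0.0],[0,0.004,0,0,0,0,0.0],[0,0.004,0,0,0,0,0.0],[0,0,0,0,0,0,0]]'
python3 - <<'E'
from h import *
s=sense();im=eyes.capture("wrist");C=cam("wrist",s)
for c in("yellow","green","blue"):
    for ce,st,p in blobs(im,c,None,60): print(c,ce.round(1),st,onplane(C,ce,73)[0].round(1))
cv2.imwrite("pics/m4.png",cv2.resize(im[150:400,200:440],(576,600),interpolation=cv2.INTER_CUBIC)[:,:,::-1])
E
```

```text
time_s: 4.55
eef_pos: [498.8, 116.4, 60.2]
ee_rot: [0.0, 0.67, 0.742, 0.0]
force: [-0.5, 0.8, 0.4]
grip_width: -0.0
grip_force: 0.0
yellow [211.8 187.6] [ 183  154   57   68 3475] [451.2 163.6  73. ]
yellow [265.2 198.1] [ 253  164   25   70 1557] [473.6 161.4  73. ]
green [229.3 273.4] [ 204  246   50   57 2626] [459.8 125.9  73. ]
green [279.6 286.2] [270 251  23  74 816] [482.6 122.   73. ]
blue [401.6  82.8] [ 382   41   40   82 2765] [522.5 211.7  73. ]
blue [327.3  87.6] [ 300   50   56   77 4218] [494.4 206.9  73. ]
```

View pics/m4.png

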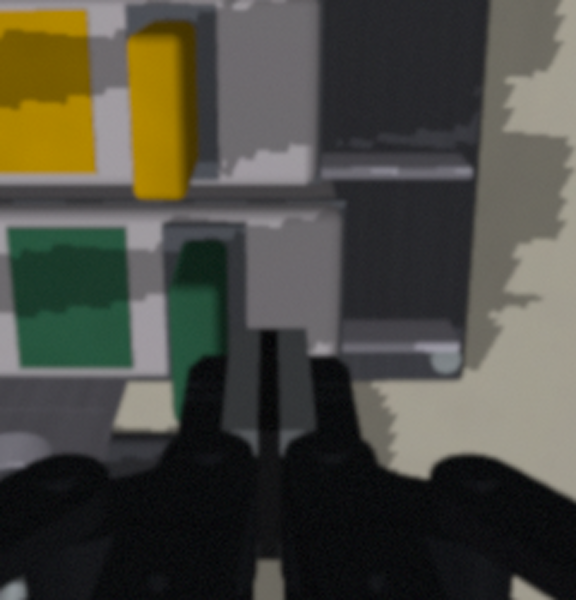

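The closed fingers passed over the green bar without moving it. The tips really stand near z=75, higher than stated, so I'll re-centre, open and lower in small steps while watching the force.

```bash
python3 -m jog '[[0,-0.006,0,0,0,0,0.04],[0,-0.006,0,0,0,0,0.04],[0,0,0,0,0,0,0.04],[0,0,0.003,0,0,0,0.04],[0,0,0.003,0,0,0,0.04]]' | grep -E "eef|force|width"
python3 -m jog '[[0,0,0.003,0,0,0,0.04],[0,0,0.003,0,0,0,0.04],[0,0,0,0,0,0,0.04]]' | grep -E "eef|force|width"
python3 - <<'E'
from h import *
s=sense();im=eyes.capture("wrist");C=cam("wrist",s)
b=eyes.capture("side")
cv2.imwrite("pics/m5.png",np.hstack([cv2.resize(im[210:400,220:420],(400,380),interpolation=cv2.INTER_CUBIC),cv2.resize(b[180:270,230:325],(400,380),interpolation=cv2.INTER_CUBIC)])[:,:,::-1])
E
```

```text
eef_pos: [486.3, 115.1, 54.1]
force: [-0.0, 0.6, -0.1]
grip_width: 0.464
grip_force: 0.0
eef_pos: [486.0, 115.1, 47.7]
force: [-0.2, -1.0, -0.0]
grip_width: 0.47
grip_force: 0.0
```

View pics/m5.png

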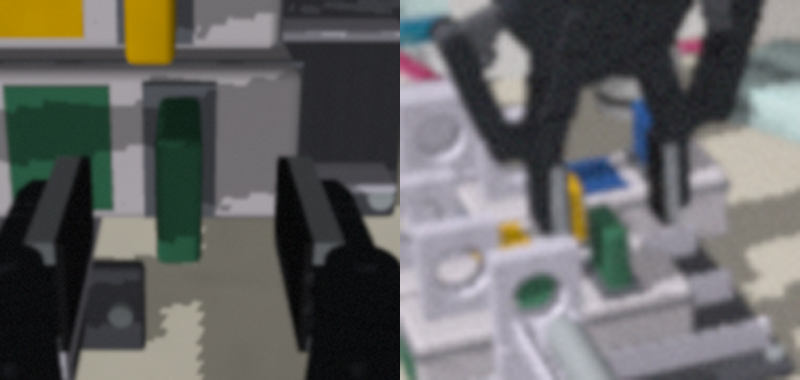

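The fingers now straddle the green bar (crop x≈180, pads at 85 and 285). I'll go a little lower and close.

```bash
python3 -m jog '[[0,0,0.003,0,0,0,0.04],[0,0,0.003,0,0,0,0.04],[0,0,0,0,0,0,0.04]]' | grep -E "eef|force|width"
python3 -m jog '[[0,0,0,0,0,0,0.02],[0,0,0,0,0,0,0],[0,0,0,0,0,0,0.0],[0,0,0,0,0,0,0.0],[0,0,0,0,0,0,0.0]]' 20
```

```text
eef_pos: [486.0, 115.1, 41.7]
force: [-0.1, -0.3, 0.0]
grip_width: 0.47
grip_force: 0.0
time_s: 6.3
eef_pos: [486.3, 115.1, 42.3]
ee_rot: [0.0, 0.67, 0.742, 0.0]
force: [-1.1, -0.6, 1.7]
grip_width: 0.107
grip_force: 23.4
```

```bash
python3 -m jog '[[0,0.006,0,0,0,0,0],[0,0.006,0,0,0,0,0],[0,0.006,0,0,0,0,0],[0,0.005,0,0,0,0,0],[0,0,0,0,0,0,0]]'
python3 -m jog '[[0,0,0,0,0,0,0.04],[0,0,0,0,0,0,0.04],[0,0,-0.03,0,0,0,0.04],[0,0,-0.03,0,0,0,0.04],[0,0,0,0,0,0,0.04]]' | grep -E "eef|force|width"
python3 - <<'E'
from h import *
s=sense();im=eyes.capture("wrist");C=cam("wrist",s)
for c in("yellow","green","blue"):
    for ce,st,p in blobs(im,c,None,100): print(c,ce.round(1),st,onplane(C,ce,73)[0].round(1))
E
```

```text
time_s: 6.8
eef_pos: [510.2, 117.6, 42.3]
ee_rot: [0.0, 0.67, 0.742, 0.001]
force: [0.6, 0.4, 3.7]
grip_width: 0.109
grip_force: 23.6
eef_pos: [510.8, 117.5, 105.5]
force: [0.2, -0.5, -0.4]
grip_width: 0.473
grip_force: 0.0
yellow [210.9 175.4] [ 188  149   46   55 2246] [451.  162.6  73. ]
yellow [252.7 182. ] [243 155  20  56 933] [473.6 161.3  73. ]
green [263.8 245.8] [ 244  223   40   47 1777] [481.8 125.7  73. ]
green [309.6 259.6] [301 227  18  58 805] [508.5 120.   73. ]
blue [358.   92.7] [ 346   62   25   62 1350] [523.7 211.8  73. ]
blue [302.5  95.7] [ 281   67   44   59 2545] [496.  207.5  73. ]
```

```bash
python3 -m jog '[[0.023,-0.0155,0,0,0,0,0.04],[0.023,-0.0155,0,0,0,0,0.04],[0,0,0.022,0,0,0,0.04],[0,0,0.022,0,0,0,0.04],[0,0,0.019,0,0,0,0.04]]' | grep -E "eef|force|width"
python3 -m jog '[[0,0,0,0,0,0,0.02],[0,0,0,0,0,0,0],[0,0,0,0,0,0,0.0],[0,0,0,0,0,0,0.0],[0,0,0,0,0,0,0.0]]' 20| grep -E "eef|force|width"
```

```text
eef_pos: [472.4, 160.1, 37.2]
force: [1.0, -0.5, 0.5]
grip_width: 0.466
grip_force: 0.0
eef_pos: [473.5, 160.0, 39.3]
force: [-0.1, -0.5, -6.8]
grip_width: 0.109
grip_force: 23.6
```

```bash
python3 -m jog '[[0,0.008,0,0,0,0,0],[0,0.008,0,0,0,0,0],[0,0.008,0,0,0,0,0],[0,0.0075,0,0,0,0,0],[0,0,0,0,0,0,0]]'| grep -E "eef|force|width"
python3 -m jog '[[0,0,0,0,0,0,0.04],[0,0,0,0,0,0,0.04],[0,0,-0.03,0,0,0,0.04],[0,0,-0.03,0,0,0,0.04],[0,0,0,0,0,0,0.04]]' | grep -E "eef|force|width"
```

```text
eef_pos: [506.3, 163.4, 39.3]
force: [0.0, 0.6, -4.7]
grip_width: 0.111
grip_force: 24.0
eef_pos: [507.1, 163.6, 103.3]
force: [0.7, -0.4, -0.6]
grip_width: 0.472
grip_force: 0.0
```

```bash
python3 -m jog '[[0.023,0.012,0,0,0,0,0.04],[0.022,0.012,0,0,0,0,0.04],[0,0,0.02,0,0,0,0.04],[0,0,0.02,0,0,0,0.04],[0,0,0.019,0,0,0,0.04]]' | grep -E "eef|force|width"
python3 -m jog '[[0,0,0,0,0,0,0.02],[0,0,0,0,0,0,0],[0,0,0,0,0,0,0.0],[0,0,0,0,0,0,0.0],[0,0,0,0,0,0,0.0]]' 20| grep -E "eef|force|width"
```

```text
eef_pos: [523.9, 210.7, 39.1]
force: [1.1, 0.1, -0.6]
grip_width: 0.469
grip_force: 0.0
eef_pos: [524.5, 210.5, 40.8]
force: [0.0, 0.4, -1.0]
grip_width: 0.11
grip_force: 24.1
```

```bash
python3 -m jog '[[0,-0.006,0,0,0,0,0],[0,-0.006,0,0,0,0,0],[0,-0.006,0,0,0,0,0],[0,-0.0055,0,0,0,0,0],[0,0,0,0,0,0,0]]'| grep -E "eef|force|width"
python3 -m jog '[[0,0,0,0,0,0,0.04],[0,0,0,0,0,0,0.04],[-0.02,0,-0.05,0,0,0,0.04],[-0.05,0,-0.05,0,0,0,0.04],[-0.05,0,-0.05,0,0,0,0.04]]' | grep -E "eef|force|width"
python3 -m jog '[[0,0,0,0,0,0,0],[0,0,0,0,0,0,0]]' | grep -E "eef|force|width"
python3 - <<'E'
from h import *
import pickle
s=sense();im=eyes.capture("wrist");pickle.dump(s,open("w6.pkl","wb"));C=cam("wrist",s);print(s["time_s"])
cv2.imwrite("pics/w6.png",im[:,:,::-1]);cv2.imwrite("pics/t6.png",eyes.capture("top")[:,:,::-1])
o=np.array([447.8,79.4]);d=np.array([-.1024,.9947]);x=np.array([.9947,.1024])
q=proj(C,[np.r_[o+d*t,84] for t in(-1,160)]);print(q)
c=im[20:300,180:440];cv2.imwrite("pics/w6c.png",cv2.resize(c,None,fx=2.1,fy=2.1,interpolation=cv2.INTER_CUBIC)[:,:,::-1])
E
```

```text
eef_pos: [500.2, 208.0, 40.7]
force: [-1.1, -1.4, 5.6]
grip_width: 0.112
grip_force: 25.0
eef_pos: [509.5, 118.5, 158.5]
force: [0.2, -0.9, -0.1]
grip_width: 0.465
grip_force: 0.0
eef_pos: [509.9, 118.9, 157.4]
force: [-0.6, 0.4, -1.3]
grip_width: 0.139
grip_force: 0.0
11.55
[[221.14700443 287.25735609]
 [201.69848174  37.5658887 ]]
```

View pics/w6c.png

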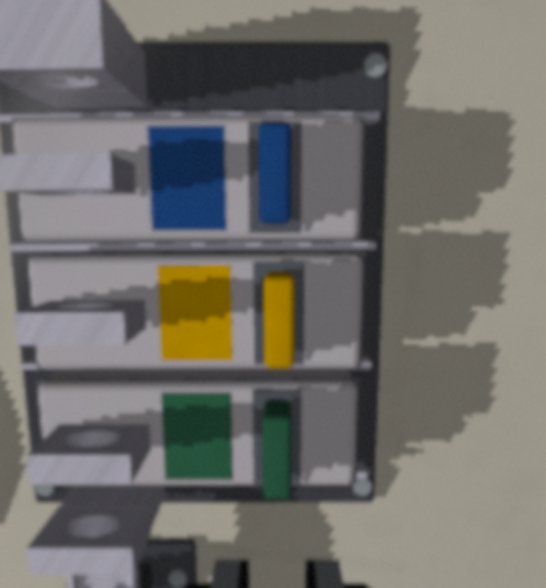

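Run:
```python
from h import *
import pickle
s=pickle.load(open("w6.pkl","rb"));C=cam("wrist",s)
f=lambda x,y:(180+(x+.5)/2.1-.5,20+(y+.5)/2.1-.5)
d=np.array([-.1026,.9947]);x=np.array([.9947,.1026])
R0=onplane(C,[f(133,561),f(131,469),f(126,328),f(113,172),f(103,32)],84)[:,:2]
L=onplane(C,[f(30,561),f(30,469),f(17,328)],84)[:,:2]
B=onplane(C,[f(277,450),f(279,320),f(275,173)],73)[:,:2]
for n,P in(("R",R0),("L",L),("B",B)): print(n,(P@x).round(1),(P@d).round(1))
```

```text
R [469.3 470.6 471.7 470.5 469.8] [ 32.4  65.3 111.2 156.9 194.2]
L [434.  437.4 437.7] [ 32.3  65.3 111.4]
B [518.4 519.1 517.9] [ 68.4 112.2 157. ]
```

Crop edges put the line at 451.8, with the lugs about +2 mm off it. That is within the tip's taper capture and the 4 mm tolerance. Next I'll go behind the tail.

```bash
python3 -m jog '[[-0.047,-0.011,0,0,0,0,0],[-0.047,-0.011,0,0,0,0,0],[-0.047,-0.011,0,0,0,0,0],[-0.047,-0.011,0,0,0,0,0],[-0.047,-0.011,0,0,0,0,0]]' | grep -E "eef|force|width"
python3 -m jog '[[-0.047,-0.011,0,0,0,0,0],[0,0,0.045,0,0,0,0],[0,0,0.045,0,0,0,0],[0,0,0,0,0,0,0],[0,0,0,0,0,0,0]]' | grep -E "time|eef|force|width"
python3 - <<'E'
from h import *
s=sense();im=eyes.capture("wrist");C=cam("wrist",s);p=s["eef_pos"][:2]
d=np.array([-.1026,.9947]);x=np.array([.9947,.1026]);print("tcp",p@x,p@d,s["eef_pos"])
for ce,st,pp in blobs(im,"red",None,60):
    P=onplane(C,[ce,pp[pp[:,1].argmax()]],72)[:,:2];print("red",ce,st,P@x,P@d)
S=cam("side");b=eyes.capture("side")
print("side tcp, tips(+0,-11)",proj(S,[s["eef_pos"],s["eef_pos"]+[0,0,15]]))
cv2.imwrite("pics/m7.png",np.hstack([cv2.resize(im,(400,300)),cv2.resize(b[200:350,230:430],(400,300),interpolation=cv2.INTER_CUBIC)])[:,:,::-1])
E
```

```text
eef_pos: [478.4, -120.7, 156.1]
force: [0.8, -0.1, 0.1]
grip_width: -0.005
grip_force: 0.0
time_s: 12.65
eef_pos: [473.2, -167.2, 67.5]
force: [0.8, 0.3, 0.3]
grip_width: -0.001
grip_force: 0.0
tcp 453.4922322868378 -214.88349251768312 [ 473.15713283 -167.22385713   67.50718677]
red [306.33893805 209.13185841] [ 295  183   23   53 1130] [450.01050232 449.36932793] [-174.08520546 -186.10231385]
side tcp, tips(+0,-11) [[316.01546822 332.89725902]
 [315.85627618 323.87106674]]
```

View pics/m7.png

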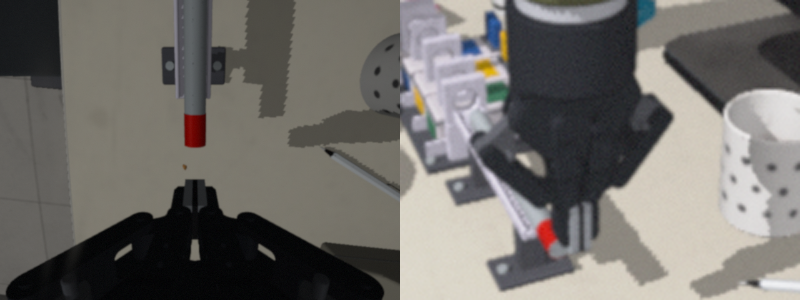

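Run:
```python
from h import *
c=eyes.calibration("wrist");K,_,_=cam("side");s=sense()
K,D,M=cam("wrist",s);m=np.array(c["mount"])
for v in(286,288,290):
  p=cv2.undistortPoints(np.array([[[311.,v]]]),K,D)[0,0];r=m[:3,:3]@[p[0],p[1],1]
  print(v,[(a,(m[:3,3]+r*((a-m[0,3])/r[0]))[2].round(1)) for a in(0,5,11,13)])
K,D,M=cam("side");q=s["ee_rot"];T=np.eye(4);T[:3,:3]=R.from_quat([q[1],q[2],q[3],q[0]]).as_matrix();T[:3,3]=s["eef_pos"]
A=np.linalg.inv(T)@M
for v in(323,325,327):
  p=cv2.undistortPoints(np.array([[[316.,v]]]),K,D)[0,0];r=A[:3,:3]@[p[0],p[1],1]
  print(v,[(a,(A[:3,3]+r*((a-A[0,3])/r[0]))[2].round(1)) for a in(0,-5,-11)])
```

```text
286 [(0, np.float64(2.9)), (5, np.float64(-7.8)), (11, np.float64(-20.7)), (13, np.float64(-24.9))]
288 [(0, np.float64(0.6)), (5, np.float64(-10.0)), (11, np.float64(-22.6)), (13, np.float64(-26.9))]
290 [(0, np.float64(-1.7)), (5, np.float64(-12.1)), (11, np.float64(-24.6)), (13, np.float64(-28.7))]
323 [(0, np.float64(-15.4)), (-5, np.float64(-19.6)), (-11, np.float64(-24.7))]
325 [(0, np.float64(-12.1)), (-5, np.float64(-16.4)), (-11, np.float64(-21.6))]
327 [(0, np.float64(-8.8)), (-5, np.float64(-13.2)), (-11, np.float64(-18.4))]
```

Both views put the closed fingertips about 22 mm behind the reported TCP, so TCP z≈41.5 puts the tips at about 63 mm. I'll lower and push.

```bash
python3 -m jog '[[0,-0.002,0.012,0,0,0,0],[0,0,0.0135,0,0,0,0],[0,0,0,0,0,0,0],[0.005,0,0,0,0,0,0],[0.005,0,0,0,0,0,0]]' | grep -E "eef|force"
python3 -m jog '[[0.006,0,0,0,0,0,0],[0.006,0,0,0,0,0,0],[0.006,0,0,0,0,0,0],[0.006,0,0,0,0,0,0],[0.006,0,0,0,0,0,0]]' | grep -E "eef|force"
python3 - <<'E'
from h import *
s=sense();im=eyes.capture("wrist");C=cam("wrist",s);p=s["eef_pos"][:2]
d=np.array([-.1026,.9947]);x=np.array([.9947,.1026]);print("tcp",p@x,p@d,s["eef_pos"])
for ce,st,pp in blobs(im,"red",None,60):
    P=onplane(C,[ce,pp[pp[:,1].argmax()]],72)[:,:2];print("red",ce,st,P@x,P@d)
E
```

```text
eef_pos: [470.6, -158.1, 43.1]
force: [0.5, -0.2, -0.7]
grip_force: 0.0
eef_pos: [467.0, -128.1, 42.0]
force: [0.3, -3.6, 1.8]
grip_force: 1.4
tcp 451.4241698309061 -175.2903103584174 [ 467.03749432 -128.05093339   42.00514582]
red [310.50449827 262.90726644] [ 297  234   28   59 1445] [449.8853081  448.87586152] [-150.06726152 -162.54363521]
```

```bash
for i in 1; do python3 -m jog '[[0.007,0,0,0,0,0,0],[0.007,0,0,0,0,0,0],[0.007,0,0,0,0,0,0],[0.007,0,0,0,0,0,0],[0.007,0,0,0,0,0,0]]' | grep -E "eef|^force"; done
python3 -m jog '[[0.007,0,0,0,0,0,0],[0.007,0,0,0,0,0,0],[0.007,0,0,0,0,0,0],[0.007,0,0,0,0,0,0],[0.007,0,0,0,0,0,0]]' | grep -E "eef|^force"
python3 - <<'E'
from h import *
s=sense();im=eyes.capture("wrist");C=cam("wrist",s);p=s["eef_pos"][:2]
d=np.array([-.1026,.9947]);x=np.array([.9947,.1026]);print("tcp",p@x,p@d,s["eef_pos"])
for ce,st,pp in blobs(im,"red",None,60):
    P=onplane(C,[ce,pp[pp[:,1].argmax()]],72)[:,:2];print("red",ce,st,P@x,P@d)
E
```

```text
eef_pos: [463.3, -92.9, 41.8]
force: [0.1, -2.5, 1.2]
eef_pos: [459.7, -58.1, 41.8]
force: [0.1, -1.1, 0.3]
tcp 451.263497663021 -104.98484493227467 [459.66400005 -58.13141503  41.78032161]
red [311.20786143 263.29113924] [ 297  234   29   59 1501] [450.0178714  447.93735738] [-79.8548544  -92.14852776]
```

```bash
python3 -m jog '[[0.007,0,0,0,0,0,0],[0.007,0,0,0,0,0,0],[0.007,0,0,0,0,0,0],[0.007,0,0,0,0,0,0],[0.007,0,0,0,0,0,0]]' | grep -E "eef|^force"
python3 -m jog '[[0.007,0,0,0,0,0,0],[0.007,0,0,0,0,0,0],[0.007,0,0,0,0,0,0],[0.007,0,0,0,0,0,0],[0.007,0,0,0,0,0,0]]' | grep -E "eef|^force"
python3 - <<'E'
from h import *
s=sense();im=eyes.capture("wrist");C=cam("wrist",s);p=s["eef_pos"][:2]
d=np.array([-.1026,.9947]);x=np.array([.9947,.1026]);print("tcp",p@x,p@d,s["eef_pos"],s["time_s"])
for ce,st,pp in blobs(im,"red",None,60):
    P=onplane(C,[ce,pp[pp[:,1].argmax()]],72)[:,:2];print("red",ce,st,P@x,P@d)
for c in("yellow","green","blue"):
    for ce,st,p in blobs(im,c,None,100): print(c,st,onplane(C,ce,73)[0][:2]@x)
E
```

```text
eef_pos: [456.2, -23.4, 41.9]
force: [-0.8, -2.7, 1.0]
eef_pos: [452.5, 11.5, 41.8]
force: [0.4, -2.1, 0.3]
tcp 451.28522704061186 -34.94249756352812 [452.49894591  11.54508323  41.76053554] 15.85
red [312.89538282 264.08474576] [ 298  234   32   60 1711] [450.69778594 448.35835317] [-10.13959004 -22.54027962]
green [ 466    6   67   98 4993] 512.5628962120254
green [ 373   20   67   89 5270] 481.6021011554193
```

```bash
python3 -m jog '[[0.004,0,0,0,0,0,0],[0.004,0,0,0,0,0,0],[0.004,0,0,0,0,0,0],[0.004,0,0,0,0,0,0],[0.004,0,0,0,0,0,0]]' | grep -E "eef|^force"
python3 -m jog '[[0.0015,0,0,0,0,0,0],[0.0015,0,0,0,0,0,0],[0,0,0,0,0,0,0]]' | grep -E "eef|^force"
python3 -m jog '[[0.0015,0,0,0,0,0,0],[0,0,0,0,0,0,0]]' | grep -E "eef|^force"
```

```text
eef_pos: [450.6, 31.1, 41.8]
force: [-0.4, -1.6, -1.6]
eef_pos: [450.3, 34.0, 41.8]
force: [-0.4, -0.3, -0.2]
eef_pos: [450.2, 35.3, 41.9]
force: [0.1, -0.8, -0.3]
```

```bash
python3 -m jog '[[0.001,0,0,0,0,0,0],[0.001,0,0,0,0,0,0],[0,0,0,0,0,0,0]]' | grep -E "eef|^force"
python3 -m jog '[[0.001,0,0,0,0,0,0],[0.001,0,0,0,0,0,0],[0,0,0,0,0,0,0]]' | grep -E "eef|^force"
```

```text
eef_pos: [450.0, 37.3, 41.8]
force: [0.1, -1.5, -0.5]
eef_pos: [450.1, 38.4, 41.9]
force: [1.4, -7.0, -0.9]
```

```bash
python3 -m jog '[[0.001,0,0,0,0,0,0],[0,0,0,0,0,0,0]]' | grep -E "eef|^force"
python3 -m jog '[[0.001,0,0,0,0,0,0],[0,0,0,0,0,0,0]]' | grep -E "eef|^force"
```

```text
eef_pos: [450.5, 38.7, 42.1]
force: [1.1, -14.1, -1.1]
eef_pos: [450.6, 38.8, 42.2]
force: [1.5, -19.7, -0.3]
```

The rod hit a hard stop where home is expected (TCP −7.6, predicted −9.4). I'll back off, rise and check numerically.

```bash
python3 -m jog '[[-0.01,0,0,0,0,0,0],[-0.02,0,0,0,0,0,0],[-0.02,0,-0.02,0,0,0,0],[0,0,-0.05,0,0,0,0],[0,0,-0.05,0,0,0,0]]' | grep -E "eef|^force"
python3 -m jog '[[0.04,0.03,0,0,0,0,0],[0.04,0.03,0,0,0,0,0],[0,0,0,0,0,0,0],[0,0,0,0,0,0,0]]' | grep -E "eef|^force"
python3 - <<'E'
from h import *
s=sense();im=eyes.capture("wrist");C=cam("wrist",s);p=s["eef_pos"][:2];print(s["time_s"])
cv2.imwrite("pics/w9.png",im[:,:,::-1])
d=np.array([-.1026,.9947]);x=np.array([.9947,.1026])
for ce,st,pp in blobs(im,"red",None,30):
    P=onplane(C,[ce,pp[pp[:,1].argmax()],pp[pp[:,1].argmin()]],72)[:,:2];print("red",ce,st,P@x,P@d-33.4)
for c in("yellow","green","blue"):
    for ce,st,p in blobs(im,c,None,100): print(c,ce.round(),st,onplane(C,ce,73)[0][:2]@x)
E
```

```text
eef_pos: [453.9, -8.7, 162.9]
force: [1.5, -0.2, -0.8]
eef_pos: [505.8, 77.9, 161.3]
force: [-0.3, -0.3, 0.6]
18.8
red [234.13134328 250.18507463] [226 239  17  24 335] [452.75960115 452.82323218 448.7922811 ] [-19.43590922 -28.78062485 -10.77828259]
yellow [283. 112.] [ 266   89   35   48 1661] 491.0742151885704
yellow [325. 111.] [318  88  15  47 695] 518.6030632445642
green [284. 175.] [ 268  154   32   43 1350] 490.53544655312777
green [323. 180.] [316 158  15  45 599] 518.0350373387805
blue [324.  36.] [316   9  17  57 820] 517.2434598212346
blue [280.  44.] [ 262   19   36   51 1770] 489.9178604929175
```

```bash
python3 -c "
from rig import finish_job;print(finish_job())"
```

```text
the job is handed in; nothing more can be done
None
```

I've handed in the job, with no verdict shown: the rod was pushed through all three lugs to a hard stop at about home (tail measured at y ≈ −29 mm against −30), the cassette holes measured within about 2 mm of the rod line, the mug and bottle were never approached, and the arm was clear at about 19 s.

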